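Draw the tube of chips out of the slotted rack and lay it on the mat

TASK

Draw the flat tube of chips out through its slot in the front of the small grey rack (it leans in the slot, so pull it along its own slope until it is clear), then tip it level and lay it flat along the dark mat in front of the rack, the whole tube on the mat, and let go. Leave the round steel rod leaning in the other slot where it is.

Things in the scene. Friction and masses are not known exactly. Their poses are not given: they have to be found in the camera images.
- chip_tube: To take: pale clear flat tube of chips, 200 mm long, 14 wide, 10 thick, about 40 g, stiff. Origin: centre of underside; y along its length to the upper end, z out of its top face, x across the 14. Starts in either slot, tilted 23 degrees: low end in the rack's back corner, underside on the sill 112 mm from the low end, the last 88 mm sticking out; upper end about 90 mm above the bench.
- tube_top (a point): Middle of the tube's upper end face at the start (100 mm along +y from the tube's middle, 5 mm above its underside).
- tube_low (a point): Middle of the tube's lower end face at the start (100 mm along -y from the tube's middle, 5 mm above its underside), inside the rack.
- rack: Fixed open-topped grey bin, 114 mm deep (x), 160 wide (y), 90 high, walls and floor 5, divider in the middle. Origin: centre of underside. Its front wall looks to its -x, towards the mat, with two windows (slots) centred at y = +35 and -35, each 26 wide, from 48 (sill) to 74 mm above the bench, closed above: nothing can be lifted out of them.
- rod: Not to be taken: a plain round dark steel rod, 200 mm long, 10 mm thick, 120 g, leaning in the other slot in the same way. Origin: middle of its length, on its underside.
- mat: Fixed dark rubber mat, 250 mm (x) by 120 mm (y), 3 mm thick, lying on the bench between the rack and the robot. Origin: centre of its underside. An open carton up to 300 mm high stands close to the right of it (20 mm or more): pass over that, not through.

How it is judged:
By the outcome, as a careful person would: the job done as asked, in the order asked, and still so for the second after the job is handed in, with the robot touching nothing.
It also fails if it takes over 42 s, if anything falls off the work surface, if the arm or the gripper's body presses on something with over 40 N, if the wrist force passes 120 N, or if a joint passes its speed limit or range.

ROBOT

A 6-joint arm with a two-finger parallel gripper is mounted at the origin on a cart in front of the work surface, level with it; the furniture and walls round the work are solid. World frame = base frame: x ahead of the robot, y to its left, z up, the work surface at z = 0. Lengths are in m, angles in rad, forces in N, time in s.
With the tool pointing down it reaches from about 0.325 to 0.775 m from the base axis. Payload 5.5 kg.
Tool frame: the origin (TCP) lies between the finger pads; the fingertips stand 8 mm ahead of it and the grasp point (between the pads) lies 11 mm behind it (tcp_to_tips is the distance from the TCP to the fingertips, in m); z points along the fingers, y is the line along which they close (so a half turn about z gives the same grasp; the last joint's range is limited). The gripper opens to 88 mm and grips with 3 to 60 N. Pads are 20 mm wide; open, the fingers measure 115 mm over their backs; the gripper's body (75 mm by 178 mm) begins 61 mm behind the grasp point.
Start: joints at [1.132, 0.091, 1.231, -0, 1.82, -0.057], TCP at [0.224, 0.557, 0.231] pointing down, gripper open.
Joint ranges: [-2.87, 2.87], [-0.86, 2.18], [0.17, 2.46], [-1.51, 4.65], [0.06, 2.69], [-2.65, 2.65]. Speed limits (rad/s): [2.57, 2.57, 3.01, 3.14, 3.14, 3.14].

INTERFACE

Orientations are given as a unit quaternion [w, x, y, z].
In Python, from bench import * gives the robot as it stands. Calls block until the motion is done:
- move_to(position, orientation): joint-space move of the TCP to a pose.
- move_l(position, speed=0.15, orientation=None): straight line of the TCP; orientation=None keeps the orientation; speed is the mean speed in m/s.
- movej(angles): joint-space move.
- gripper_open() and close(): open the fingers fully, or close them until they stop; the grip force is fixed at half the most.
- hold(seconds).
- inverse_kinematics(position, orientation): joint angles nearest the present ones, or None.
- state(): the state.
- get_image(name): name is "scene" or "top"; returns a dict with "frame" (420x560x3 uint8, blue, green, red), "depth" (420x560 float32, m along the optical axis (not along the pixel's ray), 0 where there is no reading), "camera_matrix" (3x3 intrinsics, pixels), "view" (4x4, takes a point from world to camera coordinates). Camera axes: x right, y up, looking along -z (the intrinsics and any distortion apply to the point x, -y, -z); pixel columns grow to the right and rows downward; lengths in m; the calibration is good to about 2 mm. A picture is of the moment at which its call begins.
A pose or a line that the arm cannot do raises IKError and nothing moves.
- job_done(): hands the job in; it is judged then, once.
The state is a dict: "time": time; "joint_pos": joint angles; "dq": joint speeds; "joint_torque": joint torques, N m; "ee_pos": TCP position; "ee_rot": TCP orientation; "ft_force": force on the tool from outside, world axes, zero at the start; "moment": the same for the moment, N m; "finger_gap": finger opening in m; "finger_force": force on a finger pad.
Only numpy, scipy, OpenCV 4.12 (cv2) and the standard library are available. Lean on these libraries where they do the work, as an engineer would, in place of code of your own. Each camera call takes 0.05 s, during which the arm holds its last target. There are 200 camera calls.

## Working session

There is one attempt and no reset: what is moved stays moved. The work goes in short steps, each a Python script; the robot and the scene stay as the last script left them, time stands still between calls to the robot, and variables do not carry over. Pictures are saved under pics/ and viewed, at most 10 in all, crops included, and the job is handed in when it is done.

```bash
mkdir -p pics; cat > h.py <<'E'
from bench import *
import numpy as np, cv2
def world(im):
    K=im["camera_matrix"];V=im["view"];d=im["depth"]
    r,c=np.mgrid[0:d.shape[0],0:d.shape[1]]
    X=(c-K[0,2])/K[0,0]*d;Y=(r-K[1,2])/K[1,1]*d
    P=np.stack([X,-Y,-d,np.ones_like(d)],-1)
    W=P@np.linalg.inv(V).T
    W[d==0]=np.nan
    return W[...,:3]
E
python3 - <<'E'
from h import *
for n in("top","scene"):
    im=get_image(n);cv2.imwrite(f"pics/{n}0.png",im["frame"]);np.savez(f"pics/{n}0.npz",**im)
    print(n,np.linalg.inv(im["view"])[:3].round(3).tolist(),im["camera_matrix"].round(1).tolist(),[k for k in im])
print(state())
E
```

```text
top [[0.028, 0.986, -0.162, 0.328], [-0.999, 0.031, 0.014, 0.481], [0.019, 0.162, 0.987, 0.912]] [[478.5, 0.0, 286.5], [0.0, 478.5, 203.7], [0.0, 0.0, 1.0]] ['frame', 'depth', 'camera_matrix', 'view']
scene [[0.875, 0.384, -0.295, 0.199], [-0.484, 0.675, -0.557, -0.016], [-0.015, 0.63, 0.776, 0.74]] [[457.3, 0.0, 287.8], [0.0, 457.3, 213.1], [0.0, 0.0, 1.0]] ['frame', 'depth', 'camera_matrix', 'view']
{'time': 0.1, 'joint_pos': array([ 1.13231207e+00,  9.18010933e-02,  1.23175422e+00, -2.65528724e-05,
        1.81977787e+00, -5.66949084e-02]), 'dq': array([ 0.00102601, -0.00233128, -0.0021196 ,  0.00097174, -0.00194178,
        0.00062482]), 'joint_torque': array([ 1.81114679e-03, -4.47861028e+01, -4.07567775e+01,  6.99879485e-02,
        2.85524782e-02, -1.01458013e-04]), 'ee_pos': array([0.22345302, 0.55657742, 0.22961579]), 'ee_rot': array([-2.00795601e-04,  1.89740524e-01,  9.81833884e-01, -8.46877673e-04]), 'ft_force': array([-0.0303671 ,  0.08121926, -0.40260332]), 'moment': array([ 0.0113355 ,  0.00394406, -0.01942208]), 'finger_force': 0.0, 'finger_gap': 0.08802058076447696}
```

View pics/top0.png

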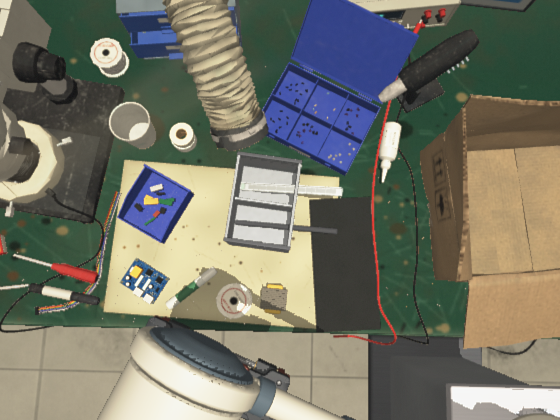

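View pics/scene0.png

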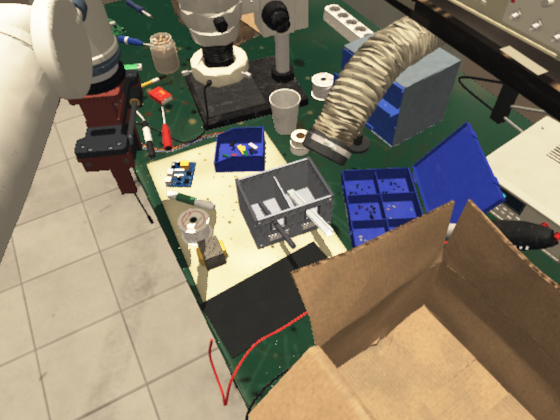

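The top view shows the tube in the upper slot (pixels about 245–342, 190), the rod in the lower slot (295–337, 230), the mat (311–380, 197–330), and the carton to the right (x > 420). The rack front faces world −y.

```bash
python3 - <<'E'
from h import *
im=dict(np.load("pics/top0.npz"));W=world(im);f=im["frame"]
def p(c,r):return W[r,c].round(3).tolist()
print("mat corners",[(q,p(*q)) for q in[(314,202),(372,200),(320,325),(376,325),(345,270)]])
print("rack rim",[(q,p(*q)) for q in[(239,156),(299,159),(227,243),(290,249),(297,175),(293,215)]])
print("tube",[(c,r,p(c,r),f[r,c].tolist()) for c in (305,315,325,335,340) for r in (184,187,190,193,196)])
print("rod",[(c,r,p(c,r)) for c in(305,315,325,335) for r in(229,230,231,232)])
g=[W[i][(np.abs(W[i][:,2]-0)<9)] for i in []]
print("carton",[(q,p(*q)) for q in[(425,150),(440,230),(430,200),(470,98)]])
# crop
cv2.imwrite("pics/c1.png",cv2.resize(f[140:340,215:400],None,fx=3,fy=3,interpolation=cv2.INTER_CUBIC)[:600])
s=dict(np.load("pics/scene0.npz"));cv2.imwrite("pics/c2.png",cv2.resize(s["frame"][150:350,190:360],None,fx=3,fy=3,interpolation=cv2.INTER_CUBIC))
E
```

```text
mat corners [((314, 202), [0.482, 0.415, 0.001]), ((372, 200), [0.489, 0.304, 0.007]), ((320, 325), [0.251, 0.4, 0.001]), ((376, 325), [0.254, 0.296, 0.003]), ((345, 270), [0.354, 0.355, 0.005])]
rack rim [((239, 156), [0.545, 0.556, 0.092]), ((299, 159), [0.568, 0.446, -0.001]), ((227, 243), [0.398, 0.579, 0.002]), ((290, 249), [0.39, 0.459, 0.003]), ((297, 175), [0.515, 0.453, 0.09]), ((293, 215), [0.443, 0.458, 0.092])]
tube [(305, 184, [0.517, 0.434, 0.003], [164, 215, 226]), (305, 187, [0.498, 0.437, 0.066], [235, 242, 243]), (305, 190, [0.492, 0.437, 0.068], [219, 229, 230]), (305, 193, [0.488, 0.436, 0.064], [196, 211, 215]), (305, 196, [0.494, 0.433, 0.001], [104, 137, 148]), (315, 184, [0.518, 0.414, 0.001], [171, 222, 232]), (315, 187, [0.497, 0.42, 0.078], [217, 228, 229]), (315, 190, [0.491, 0.42, 0.078], [225, 234, 236]), (315, 193, [0.486, 0.419, 0.076], [240, 245, 245]), (315, 196, [0.494, 0.414, 0.003], [98, 127, 138]), (325, 184, [0.518, 0.395, 0.003], [178, 228, 237]), (325, 187, [0.496, 0.402, 0.083], [205, 221, 225]), (325, 190, [0.491, 0.402, 0.083], [219, 230, 2
[... 637 characters left out ...]
[0.422, 0.435, 0.071]), (305, 230, [0.42, 0.435, 0.069]), (305, 231, [0.425, 0.432, 0.003]), (305, 232, [0.424, 0.431, -0.001]), (315, 229, [0.421, 0.418, 0.079]), (315, 230, [0.42, 0.418, 0.076]), (315, 231, [0.418, 0.418, 0.076]), (315, 232, [0.424, 0.412, 0.0]), (325, 229, [0.421, 0.401, 0.086]), (325, 230, [0.419, 0.401, 0.085]), (325, 231, [0.418, 0.401, 0.084]), (325, 232, [0.416, 0.401, 0.082]), (335, 229, [0.421, 0.385, 0.093]), (335, 230, [0.419, 0.385, 0.095]), (335, 231, [0.417, 0.385, 0.092]), (335, 232, [0.415, 0.385, 0.094])]
carton [((425, 150), [0.579, 0.214, 0.052]), ((440, 230), [0.424, 0.204, 0.095]), ((430, 200), [0.484, 0.207, 0.055]), ((470, 98), [0.592, 0.217, 0.273])]
```

View pics/c1.png

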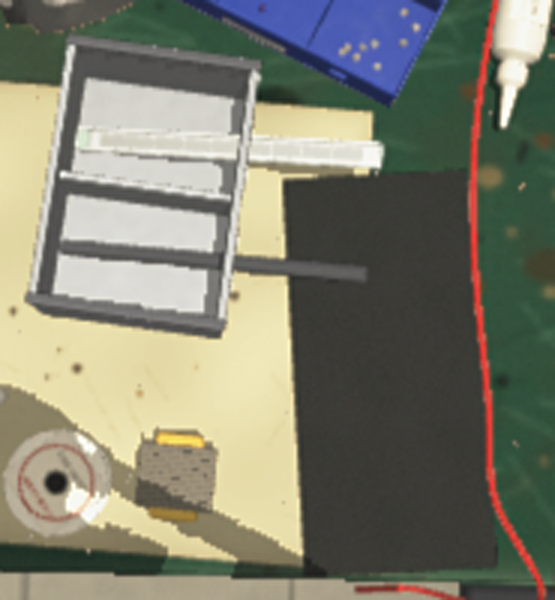

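View pics/c2.png

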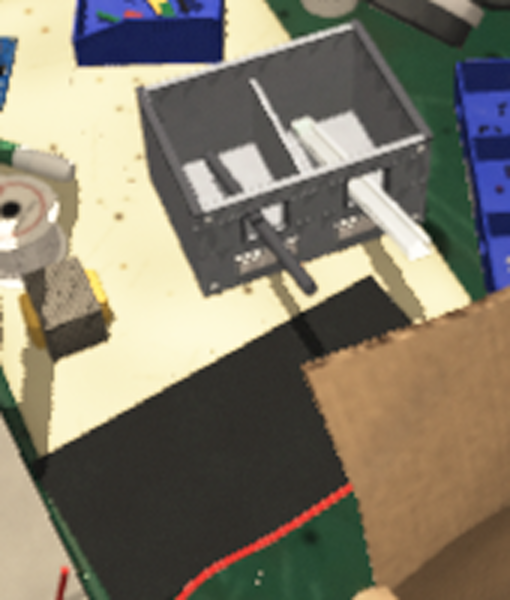

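The tube is in the slot at x≈0.49, pointing to −y. The mat spans about x 0.24–0.49 and y 0.295–0.415. The carton wall stands at y≈0.21. Next I'll fit these precisely, plan the motion and check it, including forearm clearance over the carton.

```bash
cat > plan.py <<'E'
from h import *
from scipy.spatial.transform import Rotation as R
from scipy.optimize import least_squares
im=dict(np.load("pics/top0.npz"));W=world(im);f=im["frame"].astype(int)
x,y,z=[W[...,i] for i in range(3)]
box=lambda a,b,c,d,e,g:(x>a)&(x<b)&(y>c)&(y<d)&(z>e)&(z<g)
T=W[box(.47,.515,.36,.44,.05,.11)]
def tube():
    c=np.median(T,0); A=np.polyfit(T[:,1],T[:,0],1); B=np.polyfit(T[:,1],T[:,2],1)
    return A,B
A,B=tube()
u=np.array([-A[0],-1,0]);u/=np.linalg.norm(u)
t=np.radians(23)
ty=u*np.cos(t)+np.array([0,0,np.sin(t)])
tx=np.cross(ty,[0,0,1]);tx/=np.linalg.norm(tx);tz=np.cross(tx,ty)
yend=np.percentile(T[:,1],.5)   # top edge of upper end face
# top-face point at y=.41
p0=np.array([np.polyval(A,.41),.41,np.polyval(B,.41)])
s_end=(yend-.41)/ty[1]
under_c=p0+ty*(s_end-.1)-tz*.01        # tube origin
rod=W[box(.40,.435,.355,.44,.05,.11)]
# mat: dark pixels near z 3mm
dark=(f.max(-1)<60)&(np.abs(f[...,1]-f[...,0])<8)&(np.abs(f[...,2]-f[...,1])<8)&box(.2,.55,.27,.44,-.01,.02)
n,l,st,_=cv2.connectedComponentsWithStats(cv2.morphologyEx(dark.astype(np.uint8),cv2.MORPH_CLOSE,np.ones((5,5))))
m=l==1+np.argmax(st[1:,4])
mat=cv2.minAreaRect(W[m][:,:2][~np.isnan(W[m]).any(1)].astype(np.float32))
def quat(ty,tz,sg):
    Z=-tz;Y=sg*np.cross(ty,tz);X=np.cross(Y,Z)
    q=R.from_matrix(np.stack([X,Y,Z],1)).as_quat();return np.r_[q[3],q[:3]]
E
python3 - <<'E'
from plan import *
print("A",A,"slope",np.degrees(np.arctan(-B[0])),"width",np.ptp(T[:,0]-np.polyval(A,T[:,1])),"resid z",np.std(T[:,2]-np.polyval(B,T[:,1])))
print("yend",yend,"origin",under_c,"sill pt(z .048?)",under_c+ty*.012,"tube_low z",(under_c-ty*.1)[2])
print("rod end y",np.nanmin(rod[:,1]),"x",np.median(rod[:,0]))
print("mat",mat,st[1:,4].max(),cv2.boxPoints(mat).tolist(),"z",np.nanmedian(W[m][:,2]))
q=box(.15,.62,-.2,.28,.02,.6);print("carton max y",np.percentile(y[q],[50,99,100]), "max z",np.percentile(z[q],99.5),"x",x[q].min())
for a in((.53,.62,.3,.6),(.62,.7,.3,.6)):
    q=box(*a,-.02,.6);print("behind",a,np.percentile(z[q],[50,95,99.8]))
# FK fit
s=state();down=s["ee_rot"]
D=[]
for r in np.linspace(.4,.7,4):
  for h in(.1,.2,.3):
    for tl in(0,.3):
      az=np.arctan2(.557,.224)
      o=R.from_rotvec(tl*np.array([-np.sin(az),np.cos(az),0]))*R.from_quat(down[[1,2,3,0]])
      qq=o.as_quat();J=inverse_kinematics([r*np.cos(az),r*np.sin(az),h],qq[[3,0,1,2]])
      if J is not None: D.append((r,h,*J))
D=np.array(D)
def fk(p,q2,q3,q5):
    a,h,L1,L2,d,o,e=p
    return np.stack([a+L1*np.sin(q2)+L2*np.sin(q2+q3+o)+d*np.sin(q2+q3+q5),h+L1*np.cos(q2)+L2*np.cos(q2+q3+o)+d*np.cos(q2+q3+q5)])
so=least_squares(lambda p:(fk(p,D[:,3],D[:,4],D[:,6])-D[:,:2].T).ravel(),[0,.3,.4,.4,.25,0,0])
print("FK a,h,L1,L2,d,o",so.x.round(3),"cost",so.cost)
np.save("fk.npy",so.x)
E
```

```text
A [0.10291568 0.44877232] slope 22.045106177673777 width 0.014948799596935958 resid z 0.0028499044744146784
yend 0.37260645707742834 origin [0.49614302 0.46028652 0.04673397] sill pt(z .048?) [0.49501218 0.4492985  0.05142275] tube_low z 0.007660860795092171
rod end y 0.3804046521889826 x 0.42101785388471863
mat ((0.36765989661216736, 0.3580052852630615), (0.24748121201992035, 0.11810605227947235), 4.454107284545898) 7341 [[0.23970690369606018, 0.4072701930999756], [0.2488791048526764, 0.28952085971832275], [0.49561288952827454, 0.30874037742614746], [0.4864406883716583, 0.4264897108078003]] z 0.0036928413053531894
carton max y [0.15626228 0.27057858 0.27991117] max z 0.27796965100968496 x 0.22816525930997117
behind (0.53, 0.62, 0.3, 0.6) [0.00627889 0.16311318 0.18146773]
behind (0.62, 0.7, 0.3, 0.6) [0.01201995 0.21826916 0.23139491]
FK a,h,L1,L2,d,o [0.001 0.158 0.372 0.567 0.342 0.172 0.   ] cost 7.213748975164e-08
```

```bash
cat >> plan.py <<'E'
under_c[2]=.0451
ma=np.radians(mat[2]); md=-np.array([np.cos(ma),np.sin(ma),0])   # tube +y direction when laid (towards robot)
mn=np.array([np.sin(ma),-np.cos(ma),0])  # away from rack
S=.065; H=.009                        # grip station, TCP above underside
grip=under_c+ty*S+tz*H
out=grip+ty*.125
mc=np.r_[mat[0],.003]+mn*.006
lay=mc+md*S+np.array([0,0,H])
up=np.array([0,0,1.])
E
python3 - <<'E'
from plan import *
q=box(.2,.65,.225,.29,.02,.6);i=np.argwhere(q);print(len(i),i.min(0),i.max(0),np.c_[x[q],y[q],z[q]][::max(1,len(i)//12)].round(3).tolist())
q=box(.53,.62,.3,.5,-.02,.6);print("behind near",np.percentile(z[q],[95,99,99.9]),np.c_[x[q],y[q],z[q]][np.argsort(-z[q])[:400:80]].round(3).tolist())
print("grip",grip,"out",out,"lay",lay,"tip end after pull",under_c+ty*.225,"rod vs tube",mc)
for sg in(1,-1):
    qg=quat(ty,tz,sg);ql=quat(md,up,sg);qm=quat(u,up,sg)
    for n,p,o in(("pre",grip+tz*.12,qg),("grip",grip,qg),("out",out,qg),("lift",out+up*.1+[-.05,.05,0],qg),("lay",lay,ql),("layhi",lay+up*.17,ql)):
        J=inverse_kinematics(p,o);print(sg,n,None if J is None else J.round(2))
E
```

```text
2097 [108 381] [280 468] [[0.576, 0.23, 0.276], [0.635, 0.265, 0.036], [0.622, 0.274, 0.039], [0.614, 0.288, 0.023], [0.6, 0.286, 0.031], [0.526, 0.226, 0.255], [0.572, 0.275, 0.034], [0.557, 0.275, 0.024], [0.476, 0.229, 0.265], [0.441, 0.227, 0.274], [0.404, 0.229, 0.273], [0.369, 0.235, 0.27], [0.339, 0.227, 0.252]]
behind near [0.05811448 0.09208427 0.09419086] [[0.538, 0.453, 0.096], [0.538, 0.448, 0.091], [0.541, 0.474, 0.076], [0.542, 0.487, 0.054], [0.557, 0.397, 0.038]]
grip [0.49037765 0.40426617 0.07878207] out [0.47859807 0.28980762 0.12762346] lay [0.30332217 0.34697547 0.012     ] tip end after pull [0.47493977 0.25426112 0.1330145 ] rod vs tube [0.36812586 0.35202341 0.003     ]
1 pre [ 0.81  0.59  0.74 -0.28  2.11 -2.34]
1 grip [ 0.77  0.49  1.07 -0.27  1.88 -2.31]
1 out [ 0.66  0.23  1.3  -0.3   1.88 -2.43]
1 lift [ 0.77  0.22  1.15 -0.29  2.07 -2.38]
1 lay [ 0.78 -0.22  1.92 -0.    1.44 -0.87]
1 layhi [ 0.78 -0.29  1.67 -0.    1.76 -0.87]
-1 pre [ 0.81  0.59  0.74 -0.28  2.11  0.8 ]
-1 grip [ 0.77  0.49  1.07 -0.27  1.88  0.83]
-1 out [ 0.66  0.23  1.3  -0.3   1.88  0.71]
-1 lift [ 0.77  0.22  1.15 -0.29  2.07  0.76]
-1 lay [ 0.78 -0.22  1.92 -0.    1.44  2.27]
-1 layhi [ 0.78 -0.29  1.67 -0.    1.76  2.27]
```

```bash
python3 - <<'E'
from plan import *
qg=quat(ty,tz,-1)
move_to(grip+tz*.10,qg)
move_l(grip,speed=.08)
print(state()["ee_pos"]-grip,state()["ft_force"])
close();s=state();print(s["time"],s["finger_gap"],s["finger_force"],s["ft_force"])
im=get_image("scene");cv2.imwrite("pics/g1.png",cv2.resize(im["frame"][120:330,170:400],None,fx=2.6,fy=2.6))
E
```

```text
[0.00023244 0.00037314 0.0006726 ] [0.32961201 0.92052207 0.08534523]
3.7583 0.014474813197004055 29.948109984397888 [0.99360747 0.48106519 0.16300669]
```

View pics/g1.png

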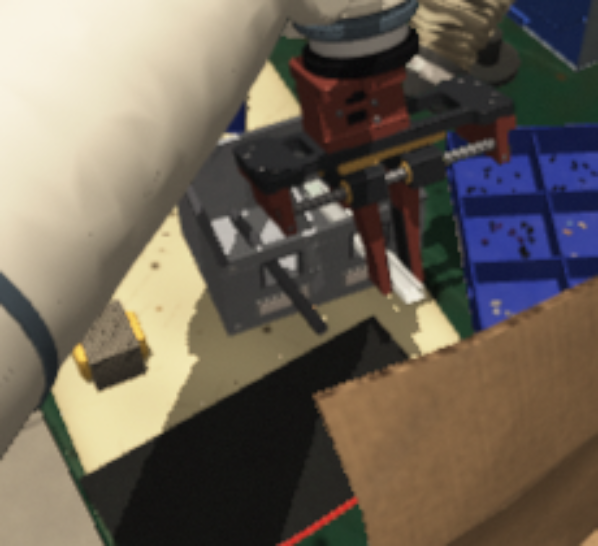

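The fingers hold the tube (gap 14.5 mm, 30 N) near its upper end at pixel (395, 280), and the rod hasn't moved. Pulling along the slope.

```bash
python3 - <<'E'
from plan import *
for d in(.04,.08,.118):
    move_l(grip+ty*d,speed=.07);s=state();print(d,s["ft_force"].round(1),round(s["finger_gap"],4),round(s["time"],2))
move_l(grip+ty*.118+up*.06,speed=.1)
im=get_image("top");np.savez("pics/t2.npz",**im);cv2.imwrite("pics/t2.png",cv2.resize(im["frame"][120:340,210:440],None,fx=2.6,fy=2.6))
E
```

```text
0.04 [ 0.5 -0.2 -0.5] 0.0146 4.53
0.08 [-0.3 -0.4  0.4] 0.0143 5.26
0.118 [-0.5  0.5 -0.4] 0.0149 5.95
```

View pics/t2.png

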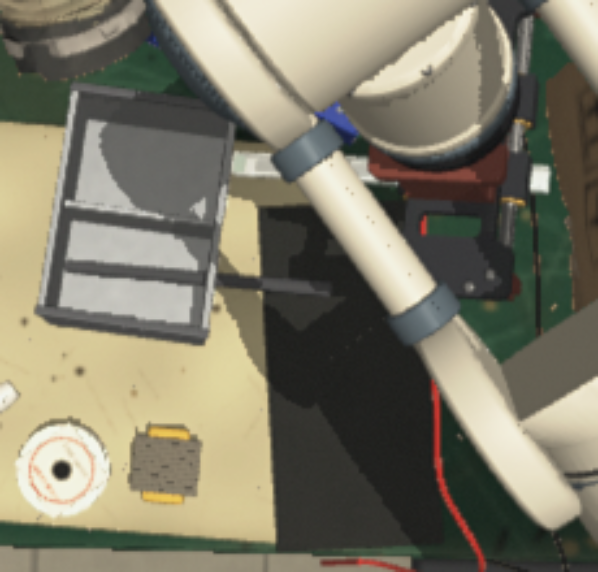

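The tube is clear of the rack (low end at crop pixel 235,160; top end at 540,178) and the rod hasn't moved. Next I'll lift, turn and level it high above the mat, then check it.

```bash
python3 - <<'E'
from plan import *
def dire(a):return np.array([np.cos(a),np.sin(a),0])
a0=np.arctan2(u[1],u[0]);a1=np.arctan2(md[1],md[0]);print(np.degrees([a0,a1]))
p=grip+ty*.118+up*.06
p1=p+up*.05+np.array([-.06,.06,0])
move_l(p1,speed=.12)
if a1>0:a1-=2*np.pi
hi=lay+up*.17
for k in(.5,1):
    d=dire(a0+(a1-a0)*k)
    move_l(p1+(hi-p1)*k,speed=.1,orientation=quat(d,up,-1))
hold(.3)
s=state();print(s["time"],s["ee_pos"]-hi,s["finger_gap"],s["ft_force"])
for n in("top","scene"):
    im=get_image(n);np.savez(f"pics/{n}3.npz",**im);cv2.imwrite(f"pics/{n}3.png",im["frame"])
    V=world(im);m=(im["frame"].min(-1)>150)&(np.abs(V[...,0]-.39)<.11)&(np.abs(V[...,1]-.357)<.05)&(np.abs(V[...,2]-.18)<.04)
    Q=V[m];print(n,len(Q))
    if len(Q)>20:print("slope deg",np.degrees(np.arctan(np.polyfit(Q[:,0],Q[:,2],1)[0])),"yaw",np.degrees(np.arctan(np.polyfit(Q[:,0],Q[:,1],1)[0])),"x",Q[:,0].min(),Q[:,0].max(),"z",np.median(Q[:,2]),"y",np.median(Q[:,1]))
E
```

```text
[ -95.87594693 -175.54589272]
9.8083 [2.72499680e-04 6.15187951e-07 4.45269559e-05] 0.014497281399136955 [ 1.72249821 -0.05723965 -0.15403347]
top 838
slope deg -0.22134613494803404 yaw 3.9983927965939055 x 0.3358259769701431 0.47131315307832383 z 0.1847522700740225 y 0.35435275419669965
scene 656
slope deg -0.22707595071628217 yaw 4.098035802311331 x 0.2801105215999989 0.47240888672921627 z 0.1836081543196703 y 0.3525743661477099
```

View pics/scene3.png

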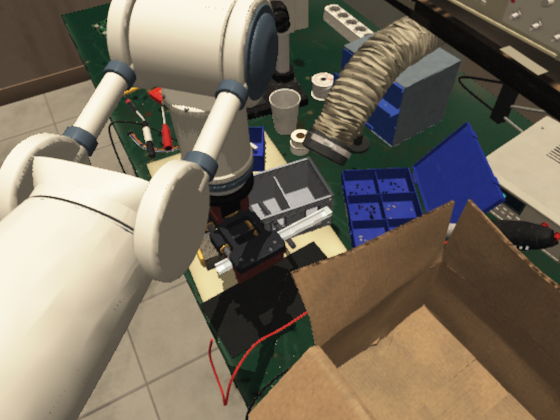

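The tube is level (−0.2°), yaw 4° matches the mat, and it spans x≈0.27–0.47. Shifting it 5 mm away from the rod and lowering until contact.

```bash
python3 - <<'E'
from plan import *
L=lay+np.array([-.004,-.005,0])
move_l(L+up*.17,speed=.05)
move_l(L+up*.02,speed=.12);move_l(L+up*.004,speed=.04);hold(.2)
f0=state()["ft_force"].copy()
for k in range(9):
    move_l(L+up*(.003-.001*k),speed=.02);hold(.15);df=state()["ft_force"]-f0;print(k,df.round(2))
    if df[2]>2.0:break
gripper_open()
p=state()["ee_pos"]
move_l(p+up*.03,speed=.06);move_l(p+up*.2,speed=.15)
J=state()["joint_pos"].copy();J[0]+=.45;movej(J)
hold(.3);print(state()["time"],state()["ee_pos"])
im=get_image("top");V=world(im);np.savez("pics/t4.npz",**im)
cv2.imwrite("pics/t4.png",cv2.resize(im["frame"][120:340,210:440],None,fx=2.6,fy=2.6))
m=(im["frame"].min(-1)>130)&(np.abs(V[...,0]-.37)<.14)&(np.abs(V[...,1]-.35)<.05)&(V[...,2]<.04)&(V[...,2]>.004)
Q=V[m];print(len(Q),cv2.minAreaRect(Q[:,:2].astype(np.float32)),np.median(Q[:,2]),np.degrees(np.arctan(np.polyfit(Q[:,0],Q[:,2],1)[0])))
print("mat",cv2.boxPoints(mat).round(3).tolist())
E
```

```text
0 [-1.9   0.01  0.45]
1 [-1.35 -0.02  0.38]
2 [-0.93 -0.39  0.73]
3 [-0.93 -0.65  1.24]
4 [-1.81 -0.12  5.08]
18.5917 [0.12291442 0.43588908 0.21016226]
898 ((0.3919121026992798, 0.35283827781677246), (0.24983151257038116, 0.0441291369497776), 13.087859153747559) 0.014046435647691757 -0.28054475552135033
mat [[0.23999999463558197, 0.40700000524520874], [0.24899999797344208, 0.28999999165534973], [0.4959999918937683, 0.3089999854564667], [0.4860000014305115, 0.4259999990463257]]
```

View pics/t4.png

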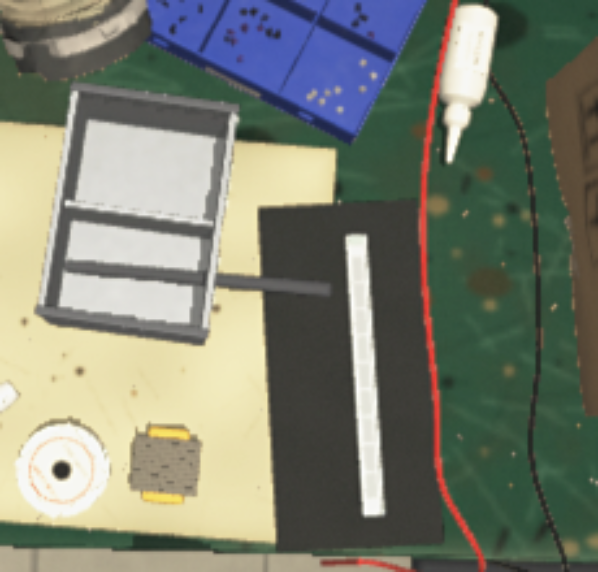

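The tube lies flat and wholly on the mat (crop pixels 356,235 to 373,515), top face at z≈0.014. The rod is still leaning in its slot and the robot is clear.

```bash
python3 -c "
from bench import *
print(job_done())"
```

```text
the job is handed in; nothing more can be done
None
```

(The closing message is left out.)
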